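Snap the axle clip home on the trolley wheel with the fork

TASK

Pick up the fork tool by its wooden handle and with its two prongs push the split clip that lies on the upturned trolley wheel sideways into the axle's groove until it snaps fully home. Push gently: stop as soon as it is home, never more than 17 N on the clip or wheel, and never touch the clip with the fingers or knock it off the wheel. Then lay the fork flat on the worktop as it lay, clear of the wheel, let go, and leave the other things where they are.

Things in the scene. Friction and masses are not known exactly. Their poses are not given: they have to be found in the camera images.
- wheel: Trolley wheel on its upturned, rigidly held foot (does not move or spin). Black tyre 120 mm across with grey flat face, on a round steel foot 150 mm across and 12 mm high; flat wheel face 50 mm above the worktop. Origin: on the axle's line at worktop height, z up; its x axis points roughly the way the clip has to be pushed.
- axle (a point): Centre of the axle's groove, on the wheel face (50 mm above the worktop). The upright steel axle has a groove 18 mm across and 9.5 mm high directly on the wheel face, and above it a 27 mm wide collar 8 mm high (top 67.5 mm above the worktop).
- clip: Split steel spring clip lying flat on the wheel face, mouth towards the axle, 40 mm wide, 7 mm thick; starts 24 to 34 mm short of home. Origin: on its underside, at the point that coincides with point axle when home; x points out of the mouth (the push direction, within about 0.35 rad of the line to the axle), z up.
- clip_mouth (a point): Midway between the two sprung nose tips of the clip's mouth, 6.5 mm ahead of the clip's origin; tips 14 mm apart. The clip slides freely until they meet the axle, 13 mm before home; then about 7 to 13 N (varies) spreads them, the force falls as it snaps over, and it stops dead against the axle when home. More than 17 N bends it.
- clip_rear (a point): Middle of the clip's straight rear edge, 17.3 mm behind the clip's origin, on the underside: two shoulders to push on, from 6 to 20 mm either side; between them a tail 12 mm wide sticks out 10 mm farther back.
- fork: Fork tool lying flat on the worktop, about 120 g: oak block handle 70 long (x), 26 wide (y), 30 mm high (z), with a flat steel two-pronged blade out of its +x end. Origin: centre of the handle's underside; grip the handle above it. The blade is 5 mm thick, its mid-plane 22 mm above the handle's underside.
- fork_grip (a point): In the handle at blade height, 22 mm above its underside. The prong ends lie 85 to 121 mm ahead of it: the blade is clamped at a different reach each time, which is not reported, and stays there. Prongs 22 mm long, 6.5 mm wide, centred 14.75 mm either side of the middle; the 23 mm between them clears the clip's tail.
- screwdriver: ordinary screwdriver lying on the worktop, a bystander; origin under its middle
- spare_clip: a larger clip (60 mm wide) lying on the worktop, too big for this axle, a bystander
- tray: divided metal parts tray 90 x 140 x 30 mm, a bystander
- mug: white mug, 90 mm high, a bystander
- spare_wheel: second wheel without axle, 120 mm across, 38 mm high, lying flat, a bystander
- bottle: white bottle, 150 mm high, a bystander
- jar: glass jar, 90 mm high, a bystander
Not all that is in view belongs to the job. Of the things that look like the fork, the largest one is meant.

How it is judged:
By the outcome, as a careful person would: the job done as asked, in the order asked, and still so for the second after the job is handed in, with the robot touching nothing.
It also fails if it takes over 59 s, if anything falls off the work surface, if the arm or the gripper's body presses on something with over 40 N, if the wrist force passes 120 N, or if a joint passes its speed limit or range.

ROBOT

A 6-joint arm with a two-finger parallel gripper is mounted at the origin on the work surface. World frame = base frame: x ahead of the robot, y to its left, z up, the work surface at z = 0. Lengths are in m, angles in rad, forces in N, time in s.
With the tool pointing down it reaches from about 0.35 to 0.975 m from the base axis. Payload 4.9 kg.
Tool frame: the origin (TCP) lies midway between the tips of the shut fingers; the grasp point (between the pads) lies 19 mm behind it; z points along the fingers, y is the line along which they close (so a half turn about z gives the same grasp; the last joint's range is limited). The gripper opens to 85 mm and grips with 20 to 120 N. Pads are 22 mm wide; open, the fingers measure 114 mm over their backs; the gripper's body (76 mm by 85 mm) begins 54 mm behind the grasp point. The pads swing forward as they close: fully open they stand 13 mm farther back than shut.
Start: joints at [1.088, 0.053, 1.613, -0, 1.476, -0.119], TCP at [0.222, 0.584, 0.231] pointing down, gripper open.
Joint ranges: [-3.01, 3.01], [-1.01, 2.22], [0.06, 2.58], [-1.02, 4.17], [0.09, 2.62], [-3.14, 3.14]. Speed limits (rad/s): [2.57, 2.57, 3.14, 3.14, 3.14, 3.14].

INTERFACE

Orientations are given as a unit quaternion [w, x, y, z].
In Python, from plant import state, grab_frame, job_done, cut_out, place_of gives the robot as it stands.
- The arm moves only by the tool jog_arm, never from a script. Its argument "motion" is text: rows parted by semicolons, each of 7 numbers parted by spaces: the opening in per cent of the stroke, from 0 (shut) to 100 (fully open), then the shift along the tool's x, y, z as a fraction of full scale, then the turn, a rotation vector about the tool's x, y, z as a fraction of full scale. A call has exactly 5 rows; each row is the pose to reach, as a shift and turn from the pose commanded when the call began, along the tool's axes at that moment; what a row does not reach only later rows make up. Full scale, the value 1, is 50 cm for a shift and 1.5 rad for a turn. A row lasts 1/8 s, in which the tool goes at most 62.5 mm and 10.7 degrees, less where a joint would pass 70% of its speed; a pose out of reach is approached as far as the arm can. A call with a number of a shift or a turn outside -1 to 1 is refused whole. A call with a gripper value outside its range is refused whole. The fingers move at their own pace and stop on an object; the grip force is fixed at half the most. Time passes only in rows, so rows that repeat a pose let the fingers close, or fill a call up. It gives the time, the measured TCP pose, the force, the opening and the grip force at its end, in the units of the state.
- state(): the state, without advancing time (a new reading comes with each control period).
- grab_frame(name): name is "scene" or "top" or "wrist"; returns a dict with "color" (400x640x3 uint8, red, green, blue), "range_z" (400x640 float32, m along the optical axis (not along the pixel's ray), 0 where there is no reading), "intrinsics" (3x3 intrinsics, pixels), "world_from_camera" (4x4, takes a point from camera to world coordinates). Camera axes: x right, y up, looking along -z (the intrinsics and any distortion apply to the point x, -y, -z); pixel columns grow to the right and rows downward; lengths in m; the calibration is good to about 2 mm. A picture is of the moment at which its call begins.
- job_done(): hands the job in; it is judged then, once.
Trained networks look in the newest picture that a camera, given by its name, has taken for a name from the list of things; names that differ only in an ending like _2 or _b are one class to them, and where a whole thing is asked for, a point or a joint stands for the part that bears it (a point fixed in the world has none). Each returns a list of dicts, best first, with "p" (0 to 1); they miss things now and then, are a little off and sometimes report something else, mostly with a low value. They report only what shows in the picture. A call takes as long as a camera call. They do not tell look-alikes from the thing itself.
- cut_out(camera, thing): "pixels" (400x640 bool, what is visible of it).
- place_of(camera, thing): "at" ([x, y, z] in m, in world coordinates, good to about 4 mm: a listed point, or the origin of a listed thing).
The state is a dict: "time": time; "joint_pos": joint angles; "joint_vel": joint speeds; "joint_efforts": joint torques, N m; "tool_pos": TCP position; "tool_rot": TCP orientation; "contact_force": force on the tool from outside, world axes, zero at the start; "ft_torque": the same for the moment, N m; "gripper_width": opening from 0.0 (shut) to 1.0 (fully open); "grasp_force": force on a finger pad.
Only numpy, scipy, OpenCV 4.12 (cv2) and the standard library are available. Lean on these libraries where they do the work, as an engineer would, in place of code of your own. Each camera call takes 0.05 s, during which the arm holds its last target. There are 200 camera calls.

## Working session

There is one attempt and no reset: what is moved stays moved. The work goes in short steps, Python scripts to look and compute and a tool call to move; the robot and the scene stay as the last step left them, time stands still between calls to the robot, and variables do not carry over. Pictures are saved under pics/ and viewed, at most 10 in all, crops included, and the job is handed in when it is done.

Besides the shell and the picture viewer there is one more tool, called in YAML: its name, and indented under it one key for each argument. jog_arm: Moves the arm, as the interface text tells. Shift numbers are shares of 50 cm and turn numbers shares of 1.5 rad, none past 1 either way. Its arguments: {"type":"object","properties":{"motion":{"type":"string"}},"required":["motion"]}

```bash
mkdir -p pics; ls; cat > h.py <<'E'
import numpy as np, cv2
from plant import state, grab_frame, job_done, cut_out, place_of
from scipy.spatial.transform import Rotation as R
def cloud(f):
    K=f["intrinsics"];d=f["range_z"];v,u=np.mgrid[:400,:640]
    p=np.stack([(u-K[0,2])/K[0,0]*d,-(v-K[1,2])/K[1,1]*d,-d],-1)
    T=f["world_from_camera"];w=p@T[:3,:3].T+T[:3,3]; w[d==0]=np.nan; return w
def save(f,n): cv2.imwrite(f"pics/{n}.png",f["color"][...,::-1])
def pix(f,P):
    T=np.linalg.inv(f["world_from_camera"]);p=T[:3,:3]@np.array(P)+T[:3,3];q=f["intrinsics"]@[p[0],-p[1],-p[2]];return (q[:2]/q[2]).round().astype(int)
E
python3 - <<'E'
from h import *
for c in ["scene","top"]:
    f=grab_frame(c);save(f,c+"1")
    for t in ["wheel","axle","clip","clip_mouth","clip_rear","fork","fork_grip"]:
        for r in place_of(c,t)[:4]: print(c,t,round(r["p"],2),np.round(r["at"],3),pix(f,r["at"]))
print(state())
E
```

```text
pics
scene wheel 0.75 [0.641 0.081 0.002] [337 197]
scene wheel 0.67 [ 0.475 -0.302  0.017] [215 266]
scene wheel 0.55 [ 0.79  -0.064 -0.   ] [365 247]
scene axle 0.66 [0.64  0.078 0.053] [337 185]
scene clip 0.74 [0.785 0.148 0.002] [389 197]
scene clip 0.49 [0.621 0.091 0.046] [333 182]
scene clip_mouth 0.65 [0.623 0.09  0.047] [333 182]
scene clip_rear 0.51 [0.605 0.102 0.054] [330 176]
scene fork 0.88 [ 0.473 -0.303 -0.   ] [216 270]
scene fork 0.7 [ 0.433 -0.404  0.001] [177 293]
scene fork 0.49 [ 0.493 -0.198 -0.001] [245 244]
scene fork_grip 0.82 [ 0.491 -0.2    0.014] [243 241]
scene fork_grip 0.76 [ 0.473 -0.301  0.015] [215 265]
top wheel 0.68 [ 0.641  0.083 -0.001] [289 207]
top axle 0.57 [0.646 0.083 0.052] [288 202]
top clip 0.4 [0.617 0.094 0.053] [285 211]
top clip_mouth 0.48 [0.626 0.088 0.05 ] [287 209]
top clip_rear 0.48 [0.601 0.1   0.048] [283 217]
top clip_rear 0.19 [0.642 0.084 0.052] [288 203]
top fork 0.78 [ 0.434 -0.4    0.002] [443 267]
top fork 0.55 [ 0.469 -0.299  0.003] [410 257]
top fork 0.43 [ 0.492 -0.204  0.004] [380 250]
top fork_grip 0.72 [ 0.49  -0
[... 161 characters left out ...]
 1.08798185e+00,  5.26609864e-02,  1.61284567e+00, -3.73370844e-06,
        1.47602876e+00, -1.18985770e-01]), 'joint_vel': array([ 9.68633198e-04, -1.33856765e-03,  9.59013349e-04, -1.24390286e-03,
        2.84808846e-04, -1.40640508e-05]), 'joint_efforts': array([ 4.51954265e-04, -3.93650901e+01, -3.70433164e+01, -2.95030222e-04,
        4.34395843e-04,  2.88917784e-05]), 'tool_pos': array([0.22240006, 0.58408825, 0.23136028]), 'tool_rot': array([1.02558494e-05, 1.80912495e-01, 9.83499196e-01, 2.67783669e-05]), 'contact_force': array([-0.54466424, -0.18290227, -0.58250734]), 'ft_torque': array([-0.07875161, -0.01490741,  0.03264064]), 'grasp_force': 0.0, 'gripper_width': 0.998260805229166}
```

```bash
python3 - <<'E'
from h import *
a=cv2.imread("pics/top1.png");b=cv2.imread("pics/scene1.png")
c1=cv2.resize(a[150:320,220:500],(798,485),interpolation=cv2.INTER_CUBIC)
cv2.imwrite("pics/topc.png",c1)
E
```

```text
(no output)
```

View pics/scene1.png

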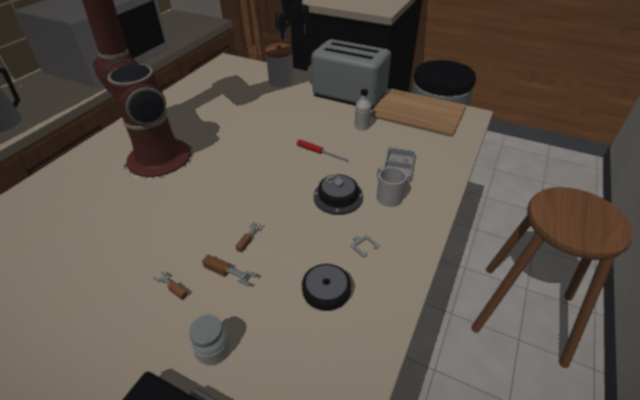

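View pics/topc.png

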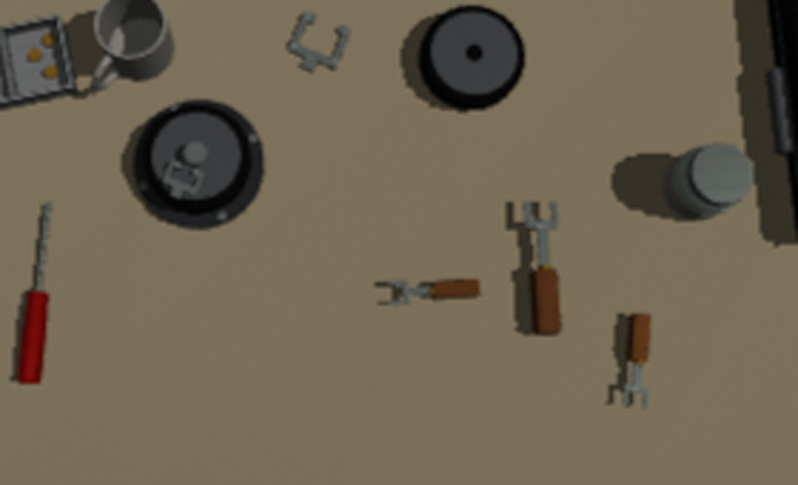

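Lookalikes: the small fork at scene (250,240), the middle fork at (217,266) and the small fork at (172,285). The middle one is clearly the largest, at about (0.472, -0.300). The clip lies on the wheel at scene (333,182), short of the axle at (338,185); its tail points back-left and it needs pushing along about +x, -y.

```bash
cat >> h.py <<'E'
def goal(p,yaw,tilt=None):
    s=state();r0=R.from_quat(np.r_[s["tool_rot"][1:],s["tool_rot"][0]])
    r1=R.from_euler("z",yaw)*R.from_euler("x",np.pi)
    dp=r0.inv().apply(np.array(p)-s["tool_pos"]); rv=(r0.inv()*r1).as_rotvec()
    print("t",round(s["time"],2),"pos",s["tool_pos"].round(4),"yaw",round(float(np.arctan2(*r0.as_matrix()[[1,0],0])),4),"zt",r0.as_matrix()[:,2].round(3))
    print("GOAL shift",(dp/.5).round(4),"turn",(rv/1.5).round(4))
E
python3 - <<'E'
from h import *
goal([.42,.14,.25],3.1); goal([.47,-.30,.22],3.2)
f=grab_frame("top");w=cloud(f)
for r in cut_out("top","fork")[:3]:
    m=r["pixels"];q=w[m];print(round(r["p"],2),m.sum(),np.nanmean(q,0).round(3))
    c=f["color"][m].astype(int);P=q[:,:2]
    wood=c[:,0]>c[:,2]*1.7; hm=np.nanmedian(P[wood],0);bm=np.nanmedian(P[~wood],0);print(hm.round(3),bm.round(3),np.arctan2(*(bm-hm)[::-1]))
E
```

```text
t 0.8 pos [0.2224 0.5841 0.2314] yaw 2.7778 zt [ 0.  0. -1.]
GOAL shift [-0.6854 -0.6894 -0.0373] turn [ 0.      0.     -0.2148]
t 0.8 pos [0.2224 0.5841 0.2314] yaw 2.7778 zt [ 0.  0. -1.]
GOAL shift [-1.092  -1.4762  0.0226] turn [ 0.      0.     -0.2815]
0.75 257 [ 0.489 -0.296  0.026]
[ 0.473 -0.294] [ 0.539 -0.299] -0.07357683843045663
0.49 135 [ 0.488 -0.186  0.02 ]
[ 0.488 -0.198] [ 0.486 -0.158] 1.6295630847708502
0.46 184 [ 0.415 -0.393  0.018]
[ 0.43  -0.396] [ 0.382 -0.389] 3.010317740736079
```

jog_arm:
  motion: "100 -0.1 -0.09 -0.01 0 0 -0.1; 100 -0.2 -0.18 -0.02 0 0 -0.2; 100 -0.29 -0.28 -0.03 0 0 -0.215; 100 -0.38 -0.37 -0.037 0 0 -0.215; 100 -0.47 -0.47 -0.037 0 0 -0.215"

```text
time: 1.52
tool_pos: [0.3514, 0.2985, 0.2502]
tool_rot: [0.001, 0.02, 1.0, 0.0]
contact_force: [0.7, -0.4, 0.3]
gripper_width: 1.004
grasp_force: 0.0
```

```bash
python3 - <<'E'
from h import *
goal([.43,.03,.25],3.2)
goal([.45,-.30,.23],3.2)
E
```

```text
t 1.52 pos [0.3514 0.2985 0.2502] yaw 3.1008 zt [ 0.002  0.001 -1.   ]
GOAL shift [-1.791e-01 -5.301e-01  4.000e-04] turn [ 0.0005  0.001  -0.0661]
t 1.52 pos [0.3514 0.2985 0.2502] yaw 3.1008 zt [ 0.002  0.001 -1.   ]
GOAL shift [-0.2459 -1.1879  0.04  ] turn [ 0.0005  0.001  -0.0661]
```

jog_arm:
  motion: "100 -0.04 -0.11 0 0 0 -0.03; 100 -0.08 -0.22 0 0 0 -0.066; 100 -0.12 -0.33 0 0 0 -0.066; 100 -0.16 -0.44 0 0 0 -0.066; 100 -0.18 -0.56 0 0 0 -0.066"

```text
time: 2.15
tool_pos: [0.4295, 0.0148, 0.2499]
tool_rot: [0.001, -0.029, 1.0, -0.0]
contact_force: [1.3, 0.2, 0.4]
gripper_width: 0.996
grasp_force: 0.0
```

```bash
python3 - <<'E'
from h import *
goal([.45,-.30,.22],3.2)
E
```

```text
t 2.15 pos [0.4295 0.0148 0.2499] yaw -3.0837 zt [ 0.001 -0.    -1.   ]
GOAL shift [-0.0045 -0.6308  0.06  ] turn [-0.0001  0.0008 -0.0003]
```

jog_arm:
  motion: "100 0 -0.12 0.01 0 0 0; 100 0 -0.24 0.02 0 0 0; 100 0 -0.36 0.03 0 0 0; 100 0 -0.48 0.05 0 0 0; 100 0 -0.6 0.06 0 0 0"

```text
time: 2.78
tool_pos: [0.446, -0.2848, 0.2193]
tool_rot: [0.0, -0.029, 1.0, 0.0]
contact_force: [1.6, -0.0, -0.4]
gripper_width: 0.998
grasp_force: 0.0
```

```bash
python3 - <<'E'
from h import *
f=grab_frame("wrist");save(f,"w1")
T=f["world_from_camera"];print(T.round(3))
for t in ["fork","fork_grip"]:
    for r in place_of("wrist",t)[:4]: print(t,round(r["p"],2),np.round(r["at"],3),pix(f,r["at"]))
goal([.45,-.30,.22],3.2)
E
```

```text
[[-0.058 -0.958 -0.28   0.375]
 [ 0.998 -0.056 -0.016 -0.289]
 [-0.    -0.28   0.96   0.362]
 [ 0.     0.     0.     1.   ]]
fork 0.8 [ 0.489 -0.203  0.004] [388 210]
fork 0.78 [ 0.433 -0.399 -0.003] [223 153]
fork 0.55 [ 0.472 -0.3    0.003] [307 192]
fork_grip 0.86 [ 0.487 -0.207  0.018] [388 212]
fork_grip 0.83 [ 0.428 -0.396  0.016] [220 151]
fork_grip 0.66 [ 0.476 -0.3    0.02 ] [306 199]
t 2.92 pos [ 0.4458 -0.285   0.2189] yaw -3.0879 zt [-0.001  0.001 -1.   ]
GOAL shift [-0.0068 -0.0304 -0.0023] turn [ 0.0008 -0.0008 -0.0031]
```

View pics/w1.png

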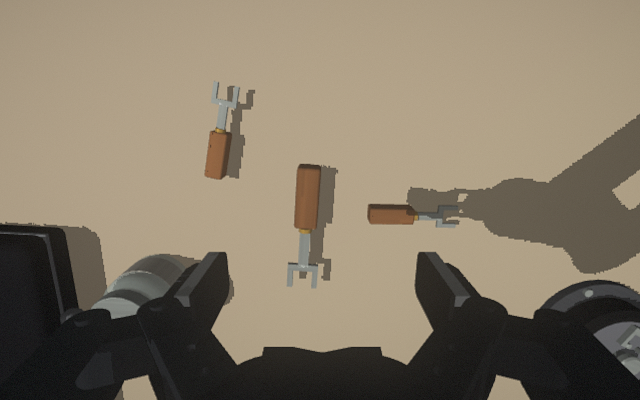

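The wrist view confirms it: the middle fork (handle at (308,197), prongs at (302,275)) is clearly larger than those at (218,150) and (400,214). I'll grip it turned by half, so the wrist camera sits over the prongs.

```bash
cat > fk.py <<'E'
from h import *
def fork(f):
    w=cloud(f);c=f["color"].astype(int);near=(np.hypot(w[...,0]-.49,w[...,1]+.3)<.11)
    z=w[...,2];wood=near&(z>.022)&(z<.04)&(c[...,0]>c[...,2]*1.7)
    n,l,s,ce=cv2.connectedComponentsWithStats(wood.astype(np.uint8));k=1+np.argmax(s[1:,4]);wood=l==k
    print("wood z",np.median(z[wood]).round(4))
    top=wood&(z>np.median(z[wood])-.004)
    (cx,cy),(a,b),an=cv2.minAreaRect((w[top][:,:2]*1000).astype(np.float32));print("rect",cx,cy,a,b,an)
    st=near&(z>.012)&(z<.034)&(abs(c[...,0]-c[...,2])<40)&~wood
    n,l,s,ce=cv2.connectedComponentsWithStats(cv2.dilate((st|wood).astype(np.uint8),np.ones((3,3))));st&=l==l[tuple(np.argwhere(wood)[0])]
    th=np.deg2rad(an if a>b else an+90); th=(th+np.pi/2)%np.pi-np.pi/2
    x=np.array([np.cos(th),np.sin(th)]);y=np.array([-x[1],x[0]])
    q=w[st][:,:2]-[cx/1000,cy/1000];u=q@x;v=q@y
    print("yaw",th,"blade u pct",np.percentile(u,[2,50,95,98,100]).round(4),"v",np.percentile(v,[1,50,99]).round(4),"z",np.median(z[st]).round(4),len(u))
    tips=u>np.percentile(u,98)-.018
    print("prong v mid",(np.percentile(v[tips],[2,98])).round(4))
E
python3 - <<'E'
from fk import *
fork(grab_frame("wrist"))
goal([.472,-.30,.10],0.06)
E
```

```text
wood z 0.0299
rect 476.09271240234375 -299.48248291015625 24.81809425354004 74.45674896240234 88.90795135498047
yaw -0.019059844447533614 blade u pct [-0.0371  0.0795  0.1055  0.1082  0.1101] v [-0.0177  0.0001  0.0174] z 0.0244 813
prong v mid [-0.0179  0.0176]
t 2.98 pos [ 0.446  -0.2836  0.2192] yaw -3.0859 zt [-0.001  0.001 -1.   ]
GOAL shift [-0.0502 -0.036   0.2382] turn [-7.0000e-04 -1.2000e-03  2.0915e+00]
```

jog_arm:
  motion: "100 -0.05 -0.02 0 0 0 0.12; 100 -0.05 -0.02 0 0 0 0.25; 100 -0.05 -0.02 0 0 0 0.37; 100 -0.05 -0.02 0 0 0 0.5; 100 -0.05 -0.02 0 0 0 0.62"

```text
time: 3.6
tool_pos: [0.4723, -0.2897, 0.2201]
tool_rot: [0.0, 0.424, 0.906, 0.0]
contact_force: [-0.2, -0.2, -0.2]
gripper_width: 1.002
grasp_force: 0.0
```

jog_arm:
  motion: "100 0 0 0 0 0 0.12; 100 0 0 0 0 0 0.25; 100 0 0 0 0 0 0.37; 100 0 0 0 0 0 0.5; 100 0 0 0 0 0 0.62"

```text
time: 4.22
tool_pos: [0.4723, -0.2897, 0.2201]
tool_rot: [0.0, 0.785, 0.619, 0.0]
contact_force: [-0.0, 0.1, 0.5]
gripper_width: 0.996
grasp_force: 0.0
```

jog_arm:
  motion: "100 0 0 0 0 0 0.12; 100 0 0 0 0 0 0.25; 100 0 0 0 0 0 0.37; 100 0 0 0 0 0 0.5; 100 0 0 0 0 0 0.62"

```text
time: 4.85
tool_pos: [0.4723, -0.2897, 0.2201]
tool_rot: [0.0, 0.98, 0.201, 0.0]
contact_force: [0.8, 0.5, -0.8]
gripper_width: 0.998
grasp_force: 0.0
```

```bash
python3 - <<'E'
from fk import *
f=grab_frame("wrist");fork(f);save(f,"w2")
goal([.472,-.30,.06],0.06)
print(state()["joint_pos"])
E
```

```text
wood z 0.03
rect 476.67645263671875 -299.2716064453125 25.27134895324707 73.5344467163086 89.1357421875
yaw -0.015084144414208467 blade u pct [-0.0183  0.079   0.1043  0.1069  0.1087] v [-0.0181  0.0006  0.0174] z 0.0245 1186
prong v mid [-0.0183  0.0174]
t 4.9 pos [ 0.4723 -0.2898  0.2201] yaw 0.4016 zt [ 0.001 -0.    -1.   ]
GOAL shift [-0.0088  0.0185  0.3203] turn [ 0.0003 -0.0005  0.2277]
[-6.84766846e-01 -1.09970233e-01  1.79094883e+00  3.35150498e-04
  1.45985268e+00  4.84380501e-01]
```

jog_arm:
  motion: "100 -0.002 0.02 0.1 0 0 0.12; 100 -0.002 0.02 0.2 0 0 0.24; 100 -0.002 0.02 0.3 0 0 0.278; 100 -0.002 0.02 0.38 0 0 0.278; 100 -0.002 0.02 0.38 0 0 0.278"

```text
time: 5.52
tool_pos: [0.4727, -0.2978, 0.0262]
tool_rot: [-0.003, 1.0, -0.002, -0.003]
contact_force: [-0.4, 0.2, 1.1]
gripper_width: 1.001
grasp_force: 0.0
```

```bash
python3 - <<'E'
from h import *
goal([.475,-.2993,.006],-.015)
E
```

```text
t 5.53 pos [ 0.4727 -0.2978  0.0262] yaw -0.0043 zt [-0.006  0.005 -1.   ]
GOAL shift [0.0048 0.0033 0.0404] turn [-0.0034  0.004   0.0071]
```

jog_arm:
  motion: "100 0 0 0.02 0 0 0; 100 0 0 0.046 0 0 0; 100 0 0 0.046 0 0 0; 0 0 0 0.046 0 0 0; 0 0 0 0.046 0 0 0"

```text
time: 6.15
tool_pos: [0.4754, -0.3013, 0.0072]
tool_rot: [0.0, 1.0, -0.004, 0.0]
contact_force: [0.6, 0.7, -0.5]
gripper_width: 0.603
grasp_force: 0.0
```

jog_arm:
  motion: "0 0 0 0 0 0 0; 0 0 0 0 0 0 0; 0 0 0 0 0 0 0; 0 0 0 0 0 0 0; 0 0 0 0 0 0 0"

```text
time: 6.78
tool_pos: [0.4754, -0.3013, 0.0071]
tool_rot: [0.0, 1.0, -0.004, 0.0]
contact_force: [-0.9, 0.1, 5.6]
gripper_width: 0.294
grasp_force: 60.0
```

```bash
python3 - <<'E'
from h import *
goal([.475,-.2993,.006],-.015); print(state()["contact_force"])
E
```

```text
t 6.78 pos [ 0.4754 -0.3013  0.0071] yaw -0.0077 zt [ 0.001 -0.001 -1.   ]
GOAL shift [-0.0009 -0.004   0.0023] turn [ 0.0005 -0.0006  0.0049]
[-0.9148815   0.11299276  5.5855684 ]
```

jog_arm:
  motion: "0 0 0 -0.04 0 0 0; 0 0 0 -0.12 0 0 0; 0 0 0 -0.22 0 0 0; 0 0 0 -0.28 0 0 0; 0 0 0 -0.28 0 0 0"

```text
time: 7.4
tool_pos: [0.4764, -0.3021, 0.1503]
tool_rot: [0.002, 1.0, -0.004, 0.002]
contact_force: [-0.9, 0.6, -2.1]
gripper_width: 0.291
grasp_force: 59.4
```

```bash
python3 - <<'E'
from h import *
s=state();print(s["contact_force"],s["ft_torque"],s["grasp_force"])
f=grab_frame("wrist");save(f,"w3")
goal([.45,-.05,.147],-.2)
goal([.45,.19,.147],-.46)
E
```

```text
[-0.85120022  0.6463228  -2.06893995] [-0.0024274   0.00800299 -0.03373888] 59.40536320209503
t 7.45 pos [ 0.4752 -0.3011  0.1475] yaw -0.0076 zt [ 0.001 -0.001 -1.   ]
GOAL shift [-5.420e-02 -5.018e-01  3.000e-04] turn [ 0.0007 -0.001   0.1282]
t 7.45 pos [ 0.4752 -0.3011  0.1475] yaw -0.0076 zt [ 0.001 -0.001 -1.   ]
GOAL shift [-5.790e-02 -9.817e-01 -3.000e-04] turn [ 0.0006 -0.0011  0.3016]
```

View pics/w3.png

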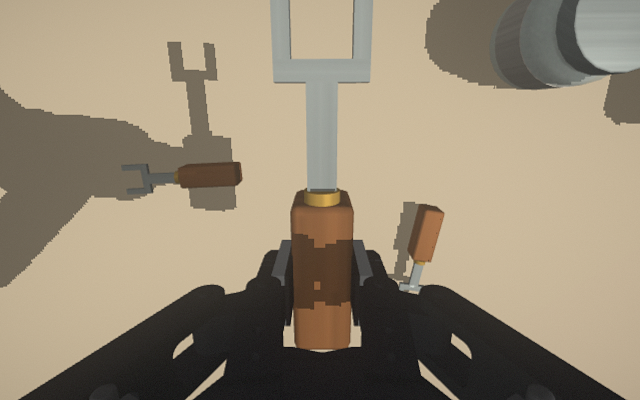

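The fork is firmly held; the prongs run out of the top edge at (280..370, 0) and the crossbar is at about row 70. Next I measure the blade in the tool frame.

```bash
cat >> h.py <<'E'
def tool(w):
    s=state();r=R.from_quat(np.r_[s["tool_rot"][1:],s["tool_rot"][0]]);return (w-s["tool_pos"])@r.as_matrix()
E
python3 - <<'E'
from h import *
f=grab_frame("wrist");t=tool(cloud(f));c=f["color"].astype(int)
m=(np.abs(t[...,1])<.03)&(t[...,0]>.03)&(t[...,0]<.14)&(t[...,2]<0.01)&(t[...,2]>-.05)&(abs(c[...,0]-c[...,2])<40)
for row in [2,10,30,45,60,70,78,84,100,130,160,180]:
    q=t[row][m[row]]
    if len(q): print(row,"x",q[:,0].mean().round(4),"y",q[:,1].min().round(4),q[:,1].max().round(4),"inner",(q[:,1][q[:,1]<0].max().round(4),q[:,1][q[:,1]>0].min().round(4)),"z",np.median(q[:,2]).round(4))
col=m[:,320]; print("bar x",np.sort(t[:,320][col][:,0])[-6:].round(4))
for cc in (275,365): print(cc, t[m[:,cc],cc,0].min().round(4) if m[:,cc].any() else None)
E
```

```text
2 x 0.1076 y -0.0175 0.0178 inner (np.float64(-0.0114), np.float64(0.0116)) z -0.0197
10 x 0.1052 y -0.0178 0.018 inner (np.float64(-0.0113), np.float64(0.0115)) z -0.0194
30 x 0.0989 y -0.0177 0.018 inner (np.float64(-0.0113), np.float64(0.0117)) z -0.0194
45 x 0.0939 y -0.0176 0.018 inner (np.float64(-0.0113), np.float64(0.0117)) z -0.0196
60 x 0.0889 y -0.0179 0.018 inner (np.float64(-0.0002), np.float64(0.0002)) z -0.0195
70 x 0.0856 y -0.0177 0.0178 inner (np.float64(-0.0002), np.float64(0.0002)) z -0.0194
78 x 0.0828 y -0.0176 0.018 inner (np.float64(-0.0002), np.float64(0.0002)) z -0.0193
84 x 0.0807 y -0.0058 0.0061 inner (np.float64(-0.0002), np.float64(0.0002)) z -0.0196
100 x 0.075 y -0.0055 0.0062 inner (np.float64(-0.0002), np.float64(0.0002)) z -0.0193
130 x 0.0639 y -0.0056 0.006 inner (np.float64(-0.0002), np.float64(0.0002)) z -0.0195
160 x 0.0522 y -0.0054 0.0061 inner (np.float64(-0.0002), np.float64(0.0002)) z -0.0192
180 x 0.0441 y -0.0055 0.0063 inner (np.float64(-0.0002), np.float64(0.0002)) z -0.0193
bar x [0.0876 0.0879 0.0882 0.0887 0.0889 0.0893]
275 0.0813
365 0.0814
```

jog_arm:
  motion: "0 -0.01 -0.1 0 0 0 0.04; 0 -0.02 -0.2 0 0 0 0.08; 0 -0.03 -0.3 0 0 0 0.13; 0 -0.05 -0.4 0 0 0 0.2; 0 -0.06 -0.52 0 0 0 0.3"

```text
time: 8.12
tool_pos: [0.4448, -0.039, 0.1437]
tool_rot: [-0.0, 0.973, -0.23, -0.002]
contact_force: [1.3, -0.3, -2.0]
gripper_width: 0.288
grasp_force: 59.6
```

```bash
python3 - <<'E'
from h import *
goal([.45,.19,.147],-.46)
E
```

```text
t 8.12 pos [ 0.4448 -0.039   0.1437] yaw -0.464 zt [-0.005  0.001 -1.   ]
GOAL shift [-0.1957 -0.4143 -0.006 ] turn [ 0.0006  0.0031 -0.0026]
```

jog_arm:
  motion: "0 0.015 -0.11 0 0 0 0; 0 0.03 -0.22 0 0 0 0; 0 0.04 -0.33 0 0 0 0; 0 0.055 -0.44 0 0 0 0; 0 0.065 -0.51 0 0 0 0"

```text
time: 8.75
tool_pos: [0.5879, 0.1756, 0.1431]
tool_rot: [0.001, 0.974, -0.226, -0.002]
contact_force: [-0.0, -0.4, -1.6]
gripper_width: 0.292
grasp_force: 59.6
```

jog_arm:
  motion: "0 0 0 0 0 0 0; 0 0 0 0 0 0 0; 0 0 0 0 0 0 0; 0 0 0 0 0 0 0; 0 0 0 0 0 0 0"

```text
time: 9.38
tool_pos: [0.5887, 0.1732, 0.1468]
tool_rot: [-0.0, 0.974, -0.227, 0.0]
contact_force: [-0.4, 0.2, -1.9]
gripper_width: 0.292
grasp_force: 59.7
```

```bash
python3 - <<'E'
from h import *
f=grab_frame("wrist");save(f,"w4");w=cloud(f)
for t in ["wheel","axle","clip","clip_mouth","clip_rear"]:
    for r in place_of("wrist",t)[:3]: print(t,round(r["p"],2),np.round(r["at"],4),pix(f,r["at"]))
goal([.588,.176,.147],-.46)
E
```

```text
wheel 0.86 [ 0.6394  0.0802 -0.0016] [392  89]
wheel 0.35 [0.5869 0.1731 0.1396] [324 254]
clip_mouth 0.86 [0.6235 0.0864 0.049 ] [408 110]
clip_rear 0.93 [0.6023 0.1043 0.0514] [397 147]
t 9.68 pos [0.5888 0.1737 0.1467] yaw -0.4577 zt [ 0.  0. -1.]
GOAL shift [-0.0036 -0.0035 -0.0007] turn [-0.     -0.0001  0.0015]
```

View pics/w4.png

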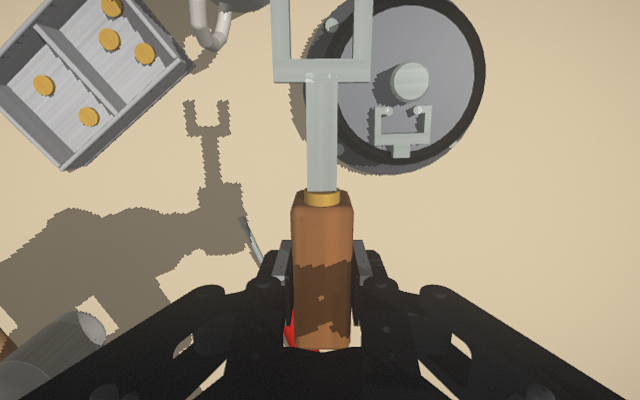

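The axle collar is at (411,81); the clip is at (403,125), rear edge at row ~143 and tail at (401,152), nearly aligned with the tool. I fit both in the tool frame.

```bash
cat > clipfit.py <<'E'
from h import *
def fit():
    f=grab_frame("wrist");w=cloud(f)
    r=cut_out("wrist","clip"); print([round(a["p"],2) for a in r], [a["pixels"].sum() for a in r])
    z=w[...,2]
    near=np.hypot(w[...,0]-.64,w[...,1]-.082)<.055
    g=(np.abs(f["color"].astype(int)[...,0]-f["color"].astype(int)[...,2])<40)
    face=near&(np.abs(z-.05)<.003);zf=np.median(z[face]);print("face z",zf)
    col=near&(z>zf+.0145)&(z<zf+.022);n,l,s,_=cv2.connectedComponentsWithStats(col.astype(np.uint8));k=1+np.argmax(s[1:,4])
    (cx,cy),rad=cv2.minEnclosingCircle((w[l==k][:,:2]*1000).astype(np.float32));ax=np.array([cx,cy])/1000;print("axle",ax,"rad",rad,"z",np.median(z[l==k]))
    m=near&(z>zf+.0045)&(z<zf+.0095)&(np.hypot(w[...,0]-ax[0],w[...,1]-ax[1])>.0155)
    n,l,s,_=cv2.connectedComponentsWithStats(m.astype(np.uint8));k=1+np.argmax(s[1:,4]);m=l==k;P=w[m][:,:2]
    print("clip px",m.sum(),"z",np.median(z[m]))
    # template fit: yaw by rear straight edge: minAreaRect, rear extents
    (rx,ry),(a,b),an=cv2.minAreaRect((P*1000).astype(np.float32));an=np.deg2rad(an)
    th=min([an+k*np.pi/2 for k in range(-4,5)],key=lambda t:abs(t+.45));x=np.array([np.cos(th),np.sin(th)]);y=np.array([-x[1],x[0]])
    u=(P-ax)@x;v=(P-ax)@y
    sh=(np.abs(v-(v.min()+v.max())/2)>.008)
    print("yaw",th,"v range",v.min(),v.max(),"u tail",u.min(),"u shoulder",u[sh].min(),"u max",u.max())
    mid=(v.min()+v.max())/2
    ur=np.percentile(u[sh],1); tailv=v[u<ur-.003];print("tail v",tailv.min(),tailv.max(),len(tailv))
    # rear edge line
    bins=np.arange(v.min()+.002,v.max()-.002,.002);e=[(bb+.001,u[(v>=bb)&(v<bb+.002)].min()) for bb in bins if abs(bb+.001-mid)>.008]
    e=np.array(e);p=np.polyfit(e[:,0],e[:,1],1);print("edge slope yaw corr",-p[0],"at mid",np.polyval(p,mid))
    th2=th-p[0]; rear=ax+x*np.polyval(p,mid)+y*mid
    X=np.array([np.cos(th2),np.sin(th2)]);o=rear+.0173*X
    print("yaw2",th2,"rear",rear,"origin",o,"to axle",ax-o,"gap",np.linalg.norm(ax-o),"dir",np.arctan2(*(ax-o)[::-1]))
    return f
E
python3 - <<'E'
from clipfit import *
fit()
E
```

```text
[0.8, 0.44] [np.int64(1586), np.int64(5053)]
face z 0.050218961286219915
axle [0.64157922 0.08238744] rad 13.5194730758667 z 0.0673836728045629
clip px 1426 z 0.05703411647863871
yaw -0.43286953779120685 v range -0.018744120167324813 0.021813868734621333 u tail -0.05172999579070457 u shoulder -0.042453766290485646 u max -0.015706261783825795
tail v -0.004523330915042543 0.007650968773878313 155
edge slope yaw corr 0.01528598809352174 at mid -0.04200156494846694
yaw2 -0.41758354969768513 rear [0.60409549 0.10139945] origin [0.61990892 0.09438339] to axle [ 0.0216703  -0.01199595] gap 0.024769026775305854 dir -0.5055771935376004
```

```bash
python3 - <<'E'
from h import *
f=grab_frame("wrist");w=cloud(f)
d=np.hypot(w[...,0]-.6416,w[...,1]-.0824);m=(d>.045)&(d<.059)&(w[...,2]<.08);print("tyre z",np.nanpercentile(w[...,2][m],[50,95,99]))
goal([.4923,.1516,.10],-.422)
E
```

```text
tyre z [0.04987521 0.05150296 0.05742651]
t 9.82 pos [0.5888 0.1737 0.1466] yaw -0.4576 zt [-0.  0. -1.]
GOAL shift [-0.1536  0.125   0.0931] turn [ 0.      0.     -0.0237]
```

jog_arm:
  motion: "0 -0.05 0.04 0 0 0 -0.01; 0 -0.1 0.08 0 0 0 -0.024; 0 -0.154 0.125 0.03 0 0 -0.024; 0 -0.154 0.125 0.093 0 0 -0.024; 0 -0.154 0.125 0.093 0 0 -0.024"

```text
time: 10.45
tool_pos: [0.4897, 0.1513, 0.0976]
tool_rot: [0.001, 0.978, -0.209, -0.003]
contact_force: [-0.0, 0.3, -1.5]
gripper_width: 0.289
grasp_force: 59.7
```

jog_arm:
  motion: "0 0 0 0 0 0 0; 0 0 0 0 0 0 0; 0 0 0 0 0 0 0; 0 0 0 0 0 0 0; 0 0 0 0 0 0 0"

```text
time: 11.08
tool_pos: [0.4923, 0.1517, 0.1002]
tool_rot: [-0.0, 0.978, -0.209, 0.0]
contact_force: [0.6, 0.7, -0.9]
gripper_width: 0.29
grasp_force: 59.7
```

```bash
python3 - <<'E'
from h import *
f=grab_frame("wrist");w=cloud(f);t=tool(w);c=f["color"].astype(int)
goal([.4923,.1516,.038],-.422);print(state()["contact_force"])
m=(np.abs(t[...,1])<.03)&(t[...,0]>.03)&(t[...,0]<.14)&(t[...,2]<-.01)&(t[...,2]>-.05)&(abs(c[...,0]-c[...,2])<40)
print("blade z tool",np.median(t[m][:,2]),"y",np.percentile(t[m][:,1],[1,99]))
q=(np.abs(w[...,2]-.057)<.003)&(t[...,0]>.1)&(np.abs(t[...,1])<.03);print("clip tail in tool", q.sum(), t[q].min(0),t[q].max(0))
print("top rows z",np.nanmedian(w[0:5,300:340,2]),t[2,320])
E
```

```text
t 11.12 pos [0.4921 0.1516 0.1001] yaw -0.4217 zt [ 0. -0. -1.]
GOAL shift [ 3.000e-04 -1.000e-04  1.242e-01] turn [ 0.     -0.      0.0002]
[ 0.44756803  0.86125996 -1.83082438]
blade z tool -0.017420695089944087 y [-0.01837622  0.01689811]
clip tail in tool 900 [ 0.11229785 -0.01718616  0.04105472] [0.12531846 0.01546686 0.04610303]
top rows z 0.0570145918503141 [ 0.12361186 -0.00138214  0.04300191]
```

jog_arm:
  motion: "0 0 0 0.03 0 0 0; 0 0 0 0.07 0 0 0; 0 0 0 0.105 0 0 0; 0 0 0 0.123 0 0 0; 0 0 0 0.123 0 0 0"

```text
time: 11.75
tool_pos: [0.4914, 0.1515, 0.0375]
tool_rot: [0.0, 0.978, -0.209, -0.001]
contact_force: [-0.6, 0.4, -1.2]
gripper_width: 0.291
grasp_force: 59.7
```

```bash
python3 - <<'E'
from h import *
f=grab_frame("wrist");save(f,"w5");w=cloud(f);t=tool(w);c=f["color"].astype(int)
goal([.4923,.1516,.0385],-.422);print(state()["contact_force"])
m=(np.abs(t[...,1])<.03)&(t[...,0]>.06)&(t[...,0]<.105)&(t[...,2]<-.01)&(t[...,2]>-.05)&(abs(c[...,0]-c[...,2])<40)&(w[...,2]>.051)
print("blade z",np.percentile(w[m][:,2],[5,50,95]),"tool",np.median(t[m][:,2]),"y",np.percentile(t[m][:,1],[1,99]))
a=(np.abs(t[...,1])>.022)&(np.abs(t[...,1])<.03)&(t[...,0]>.09);print("tyre z there",np.nanpercentile(w[a][:,2],[5,50,95]),np.nanmax(t[a][:,0]))
E
```

```text
t 11.8 pos [0.4922 0.1516 0.0384] yaw -0.4217 zt [-0. -0. -1.]
GOAL shift [ 0.0003 -0.0001 -0.0002] turn [0.0001 0.0002 0.0002]
[ 0.14791282  0.36538486 -2.2199349 ]
blade z [0.05345339 0.0546175  0.05573136] tool -0.01622494443124784 y [-0.0180195   0.01742823]
tyre z there [-0.00028242  0.0121609   0.03825319] 0.11494633902238563
```

View pics/w5.png

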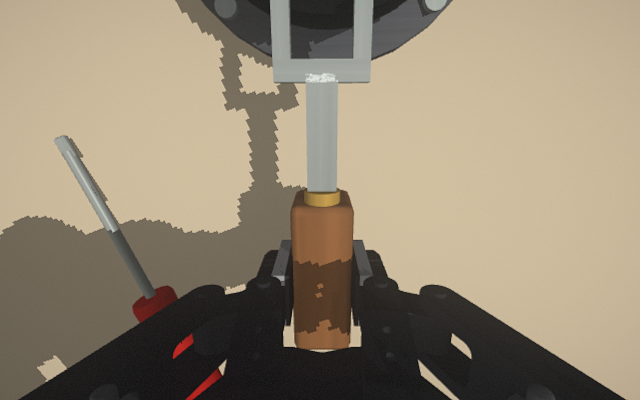

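The blade is level and centred, just above the wheel height, with the foot rim clear. Pushing starts.

jog_arm:
  motion: "0 0.004 0 0 0 0 0; 0 0.008 0 0 0 0 0; 0 0.012 0 0 0 0 0; 0 0.016 0 0 0 0 0; 0 0.02 0 0 0 0 0"

```text
time: 12.42
tool_pos: [0.5014, 0.1474, 0.0386]
tool_rot: [-0.0, 0.978, -0.209, 0.0]
contact_force: [0.4, -0.4, -0.8]
gripper_width: 0.29
grasp_force: 59.7
```

jog_arm:
  motion: "0 0.004 0 0 0 0 0; 0 0.008 0.0003 0 0 0 0; 0 0.012 0.0006 0 0 0 0; 0 0.016 0.001 0 0 0 0; 0 0.02 0.0013 0 0 0 0"

```text
time: 13.05
tool_pos: [0.5102, 0.1428, 0.0385]
tool_rot: [0.0, 0.978, -0.209, -0.0]
contact_force: [0.9, 0.8, -2.0]
gripper_width: 0.289
grasp_force: 59.7
```

```bash
cat > chk.py <<'E'
from h import *
F=[];
for _ in range(1):
    f=grab_frame("top");s=state();F.append(s["contact_force"])
F=np.mean(F,0);X=np.array([np.cos(-.422),np.sin(-.422)]);d=s["tool_pos"][:2]-[.4923,.1516]
print("t",s["time"],"adv",d@X*1000,"lat right",d@[X[1],-X[0]]*1000,"z",s["tool_pos"][2],"F along",F[:2]@X,"lat",F[:2]@[X[1],-X[0]],"Fz",F[2])
for c in ["top","scene"]:
    if c=="scene": grab_frame(c)
    for n in ["clip","clip_mouth","clip_rear","axle"]: print(c,n,[(round(r["p"],2),np.round(r["at"],4)) for r in place_of(c,n)[:1]])
E
python3 chk.py
```

```text
t 13.1 adv 20.192494460379873 lat right 0.7177977646031076 z 0.03858712711798036 F along 0.32217412743888335 lat 0.38703131858132356 Fz -1.2721400269231125
top clip [(0.63, array([0.6251, 0.0896, 0.0547]))]
top clip_mouth [(0.53, array([0.6315, 0.0862, 0.0467]))]
top clip_rear [(0.51, array([0.6093, 0.0952, 0.0507]))]
top axle [(0.7, array([0.646 , 0.0815, 0.0514]))]
scene clip [(0.51, array([0.6279, 0.09  , 0.0461]))]
scene clip_mouth [(0.53, array([0.6296, 0.0856, 0.047 ]))]
scene clip_rear [(0.38, array([0.612 , 0.0966, 0.0519]))]
scene axle [(0.93, array([0.6384, 0.0783, 0.0493]))]
```

jog_arm:
  motion: "0 0.0015 0.0001 0 0 0 0; 0 0.003 0.0002 0 0 0 0; 0 0.0045 0.0004 0 0 0 0; 0 0.006 0.0005 0 0 0 0; 0 0.006 0.0005 0 0 0 0"

```text
time: 14.18
tool_pos: [0.5127, 0.1413, 0.0385]
tool_rot: [0.0, 0.978, -0.209, -0.0]
contact_force: [-0.7, -0.1, -1.5]
gripper_width: 0.289
grasp_force: 59.7
```

jog_arm:
  motion: "0 0.0008 0.0001 0 0 0 0; 0 0.0016 0.0001 0 0 0 0; 0 0.0024 0.0002 0 0 0 0; 0 0.0024 0.0002 0 0 0 0; 0 0.0024 0.0002 0 0 0 0"

```text
time: 14.8
tool_pos: [0.5136, 0.1408, 0.0385]
tool_rot: [0.0, 0.978, -0.209, -0.0]
contact_force: [-2.2, -0.1, -0.4]
gripper_width: 0.293
grasp_force: 59.7
```

jog_arm:
  motion: "0 0.0006 0.0001 0 0 0 0; 0 0.0012 0.0001 0 0 0 0; 0 0.0018 0.0002 0 0 0 0; 0 0.002 0.0002 0 0 0 0; 0 0.002 0.0002 0 0 0 0"

```text
time: 15.42
tool_pos: [0.5141, 0.1404, 0.0383]
tool_rot: [0.0, 0.978, -0.209, -0.001]
contact_force: [-3.9, -0.0, 0.3]
gripper_width: 0.293
grasp_force: 59.8
```

```bash
sed -i 's/^for c in.*/import sys\nfor c in (["top","scene"] if len(sys.argv)>1 else []):/' chk.py; python3 chk.py
```

```text
t 15.475 adv 24.475483055505418 lat right 1.3610888752528056 z 0.03826382649593825 F along -4.657841324409426 lat 1.6169106273636973 Fz 0.5856064456838899
```

jog_arm:
  motion: "0 0.0005 0.0002 0 0 0 0; 0 0.001 0.0004 0 0 0 0; 0 0.0015 0.0005 0 0 0 0; 0 0.002 0.0006 0 0 0 0; 0 0.002 0.0006 0 0 0 0"

```text
time: 16.1
tool_pos: [0.5143, 0.1401, 0.038]
tool_rot: [-0.0, 0.978, -0.209, -0.001]
contact_force: [-6.1, 2.2, 0.0]
gripper_width: 0.293
grasp_force: 59.8
```

```bash
python3 chk.py
```

```text
t 16.15 adv 24.794603259900022 lat right 1.48586051431149 z 0.03804171385367888 F along -7.040896307280436 lat 0.8268024555386093 Fz 0.43584112121883356
```

jog_arm:
  motion: "0 0.0005 0.0001 0 0 0 0; 0 0.001 0.0002 0 0 0 0; 0 0.0015 0.0003 0 0 0 0; 0 0.002 0.0004 0 0 0 0; 0 0.002 0.0004 0 0 0 0"

```text
time: 16.77
tool_pos: [0.5146, 0.1398, 0.0379]
tool_rot: [-0.0, 0.978, -0.209, -0.002]
contact_force: [-8.9, 3.2, 1.0]
gripper_width: 0.294
grasp_force: 59.9
```

```bash
python3 chk.py
```

```text
t 16.825 adv 25.132746995266356 lat right 1.6395041612692842 z 0.03790068248160481 F along -9.040783874205381 lat 0.560395165068794 Fz 0.2449748113085758
```

jog_arm:
  motion: "0 0.0004 0 0 0 0 0; 0 0.0008 0 -0.0004 0 0 0; 0 0.0012 0 -0.0008 0 0 0; 0 0.0016 0 -0.0008 0 0 0; 0 0.0016 0 -0.0008 0 0 0"

```text
time: 17.45
tool_pos: [0.5147, 0.1397, 0.038]
tool_rot: [-0.0, 0.978, -0.209, -0.003]
contact_force: [-8.2, 4.5, 1.0]
gripper_width: 0.288
grasp_force: 59.9
```

```bash
python3 chk.py
```

```text
t 17.5 adv 25.334872974446764 lat right 1.7088425126434907 z 0.038004660355567724 F along -9.908330172547151 lat -0.6004338203015885 Fz 0.8461717925112047
```

jog_arm:
  motion: "0 0.0003 0 0 0 0 0; 0 0.0006 0 0 0 0 0; 0 0.0009 0 0 0 0 0; 0 0.0012 0 0 0 0 0; 0 0.0012 0 0 0 0 0"

```text
time: 18.12
tool_pos: [0.515, 0.1395, 0.0379]
tool_rot: [-0.0, 0.978, -0.209, -0.003]
contact_force: [-10.5, 4.2, 1.2]
gripper_width: 0.29
grasp_force: 60.0
```

```bash
python3 chk.py
```

```text
t 18.175 adv 25.687864106435374 lat right 1.7216434431492327 z 0.03794295320578574 F along -11.340512638500114 lat -0.8470975256772008 Fz 2.2245776001471147
```

```bash
python3 chk.py 1; python3 - <<'E'
from h import *
goal([.515,.1395,.0388],-.422)
E
```

```text
t 18.225 adv 25.701810709481805 lat right 1.7349287170990038 z 0.03795190286801002 F along -12.102609231296976 lat -0.25723674559575277 Fz 0.939819691403547
top clip [(0.49, array([0.6302, 0.089 , 0.0534]))]
top clip_mouth [(0.61, array([0.6439, 0.0812, 0.0526]))]
top clip_rear [(0.71, array([ 0.4954,  0.2652, -0.0008]))]
top axle [(0.82, array([0.6475, 0.082 , 0.0526]))]
scene clip [(0.59, array([0.631 , 0.0832, 0.0479]))]
scene clip_mouth []
scene clip_rear [(0.62, array([0.6142, 0.0942, 0.051 ]))]
scene axle [(0.73, array([ 0.5609,  0.4768, -0.0009]))]
t 18.68 pos [0.5151 0.1395 0.038 ] yaw -0.4212 zt [-0.006  0.002 -1.   ]
GOAL shift [-0.0001  0.     -0.0017] turn [0.0006 0.004  0.0006]
```

The load has pitched the tool by 6 mrad and sunk it 0.6 mm, so I level and raise it while keeping the push small.

jog_arm:
  motion: "0 0 0 -0.0008 0 0.002 0; 0 0 0 -0.0016 0 0.004 0; 0 0 0 -0.0016 0 0.004 0; 0 0.0003 0 -0.0016 0 0.004 0; 0 0.0003 0 -0.0016 0 0.004 0"

```text
time: 19.3
tool_pos: [0.5151, 0.1392, 0.0383]
tool_rot: [0.001, 0.978, -0.209, -0.0]
contact_force: [-7.7, 3.8, -2.0]
gripper_width: 0.291
grasp_force: 59.7
```

```bash
python3 chk.py; python3 - <<'E'
from h import *
goal([.515,.1395,.0388],-.422)
E
```

```text
t 19.35 adv 25.864554415089337 lat right 1.9325371808533214 z 0.0382399771665074 F along -8.674143858534704 lat -0.23929978834799726 Fz -1.522820550967421
t 19.35 pos [0.5151 0.1392 0.0382] yaw -0.4211 zt [-0.001 -0.001 -1.   ]
GOAL shift [-0.0004 -0.0004 -0.0011] turn [0.0008 0.0001 0.0006]
```

jog_arm:
  motion: "0 0.0004 0 -0.0003 0 0.0003 0; 0 0.0008 0 -0.0006 0 0.0006 0; 0 0.0012 0 -0.0009 0 0.0009 0; 0 0.0016 0 -0.001 0 0.001 0; 0 0.0016 0 -0.001 0 0.001 0"

```text
time: 19.98
tool_pos: [0.5151, 0.1391, 0.0383]
tool_rot: [0.001, 0.978, -0.209, -0.0]
contact_force: [-8.8, 4.4, -2.4]
gripper_width: 0.294
grasp_force: 59.7
```

```bash
python3 chk.py
```

```text
t 20.025 adv 25.94302146061458 lat right 2.027927131700812 z 0.03836905128782739 F along -9.618208485742427 lat -0.41192193994123394 Fz -1.6961888282054678
```

jog_arm:
  motion: "0 0.0003 0 0 0 0.0002 0; 0 0.0006 0 0 0 0.0004 0; 0 0.0009 0 -0.0003 0 0.0006 0; 0 0.0012 0 -0.0003 0 0.0006 0; 0 0.0012 0 -0.0003 0 0.0006 0"

```text
time: 20.65
tool_pos: [0.5163, 0.1387, 0.0388]
tool_rot: [0.001, 0.978, -0.209, 0.001]
contact_force: [-8.3, 3.2, -2.5]
gripper_width: 0.289
grasp_force: 59.7
```

```bash
python3 chk.py; python3 - <<'E'
from h import *
goal([.515,.1395,.0388],-.422)
E
```

```text
t 20.7 adv 27.179468706643462 lat right 1.9746067163748218 z 0.038817045291300464 F along -8.589554491556017 lat -0.23112538628738202 Fz -2.3512162443777536
t 20.7 pos [0.5163 0.1387 0.0388] yaw -0.421 zt [ 0.001 -0.002 -1.   ]
GOAL shift [-0.003  -0.0005  0.    ] turn [ 0.0008 -0.0015  0.0006]
```

jog_arm:
  motion: "0 0.0004 0 0 0 -0.0002 0; 0 0.0008 0 0 0 -0.0004 0; 0 0.0012 0 0 0 -0.0006 0; 0 0.0016 0 0 0 -0.0006 0; 0 0.0016 0 0 0 -0.0006 0"

```text
time: 21.32
tool_pos: [0.5168, 0.1384, 0.0387]
tool_rot: [0.001, 0.978, -0.209, 0.0]
contact_force: [-8.9, 4.4, -3.0]
gripper_width: 0.289
grasp_force: 59.6
```

```bash
python3 chk.py
```

```text
t 21.375 adv 27.753572359069167 lat right 2.0131848967800323 z 0.038727448139748426 F along -9.553857905984595 lat -0.46499906423455517 Fz -1.8069834144083086
```

jog_arm:
  motion: "0 0.0004 0 0 0 0 0; 0 0.0008 0 0 0 0 0; 0 0.0012 0 0 0 0 0; 0 0.0014 0 0 0 0 0; 0 0.0014 0 0 0 0 0"

```text
time: 22.0
tool_pos: [0.5204, 0.1372, 0.0404]
tool_rot: [0.001, 0.978, -0.209, 0.004]
contact_force: [-3.1, 0.7, -2.3]
gripper_width: 0.295
grasp_force: 59.7
```

```bash
python3 chk.py; python3 - <<'E'
from h import *
goal([.515,.1395,.0388],-.422)
E
```

```text
t 22.05 adv 31.75074749273276 lat right 1.5263959473862336 z 0.04052879012600877 F along -2.9928680320249086 lat 0.5018279383114833 Fz -1.5808354890075715
t 22.05 pos [0.5206 0.1372 0.0405] yaw -0.4215 zt [ 0.008 -0.003 -1.   ]
GOAL shift [-0.0122  0.0004  0.0034] turn [-0.0002 -0.0054  0.0003]
```

jog_arm:
  motion: "0 0 0 0.001 0 -0.002 0; 0 0 0 0.002 0 -0.004 0; 0 0.0005 0 0.003 0 -0.005 0; 0 0.001 0 0.0032 0 -0.005 0; 0 0.0015 0 0.0032 0 -0.005 0"

```text
time: 22.68
tool_pos: [0.5214, 0.1369, 0.039]
tool_rot: [-0.0, 0.978, -0.209, 0.0]
contact_force: [-0.4, 0.3, -1.8]
gripper_width: 0.287
grasp_force: 59.7
```

```bash
python3 chk.py
```

```text
t 22.725 adv 32.59595341313609 lat right 1.5446833227328163 z 0.03905061162572544 F along -1.162168992503993 lat 0.768555122218399 Fz -1.0309750395181245
```

jog_arm:
  motion: "0 0.0004 0 0 0 0 0; 0 0.0008 0 0 0 0 0; 0 0.0012 0 0 0 0 0; 0 0.0016 0 0 0 0 0; 0 0.0016 0 0 0 0 0"

```text
time: 23.35
tool_pos: [0.5218, 0.1366, 0.0388]
tool_rot: [-0.0, 0.978, -0.209, 0.0]
contact_force: [-1.2, 1.4, -1.1]
gripper_width: 0.286
grasp_force: 59.7
```

```bash
python3 chk.py; python3 - <<'E'
from h import *
goal([.515,.1395,.0388],-.422)
E
```

```text
t 23.4 adv 33.107643497449054 lat right 1.6186891079500254 z 0.03886565872920486 F along -0.9706993419956621 lat -0.22410415742711823 Fz -1.1961224671515123
t 23.4 pos [0.5218 0.1366 0.0389] yaw -0.4217 zt [ 0. -0. -1.]
GOAL shift [-0.0149  0.0002  0.0001] turn [-0.     -0.0001  0.0002]
```

jog_arm:
  motion: "0 0.0006 0 0 0 0 0; 0 0.0012 0 0 0 0 0; 0 0.0018 0 0 0 0 0; 0 0.0024 0 0 0 0 0; 0 0.003 0 0 0 0 0"

```text
time: 24.02
tool_pos: [0.5235, 0.1359, 0.0391]
tool_rot: [-0.0, 0.978, -0.209, 0.0]
contact_force: [-0.5, -0.0, -1.2]
gripper_width: 0.291
grasp_force: 59.7
```

```bash
python3 chk.py
```

```text
t 24.075 adv 34.90700582150942 lat right 1.544617131558623 z 0.039074934600295944 F along -0.7937890429106756 lat -0.44274769322036384 Fz -1.1786514967084118
```

jog_arm:
  motion: "0 0.0005 0 0 0 0 0; 0 0.001 0 0 0 0 0; 0 0.0015 0 0 0 0 0; 0 0.002 0 0 0 0 0; 0 0.002 0 0 0 0 0"

```text
time: 24.7
tool_pos: [0.5241, 0.1355, 0.0388]
tool_rot: [-0.0, 0.978, -0.209, 0.0]
contact_force: [-0.2, 1.2, -1.6]
gripper_width: 0.294
grasp_force: 59.7
```

```bash
python3 chk.py
```

```text
t 24.75 adv 35.557617060737876 lat right 1.6447949591460445 z 0.03884285690989088 F along -0.27750378433774 lat -0.23647462528571622 Fz -1.625425511022667
```

jog_arm:
  motion: "0 0.0005 0 0 0 0 0; 0 0.001 0 0 0 0 0; 0 0.0015 0 0 0 0 0; 0 0.0018 0 0 0 0 0; 0 0.0018 0 0 0 0 0"

```text
time: 25.38
tool_pos: [0.5249, 0.1352, 0.0388]
tool_rot: [0.0, 0.978, -0.209, 0.0]
contact_force: [0.0, -0.4, -1.3]
gripper_width: 0.288
grasp_force: 59.7
```

```bash
python3 chk.py 1
```

```text
t 25.425 adv 36.46075220850128 lat right 1.6403692344144194 z 0.03882534165894706 F along -0.513789385382635 lat 0.33080839985497 Fz -1.7304436036393827
top clip [(0.62, array([0.6425, 0.084 , 0.0528]))]
top clip_mouth [(0.56, array([0.6489, 0.077 , 0.0456]))]
top clip_rear [(0.38, array([0.6243, 0.0908, 0.0502]))]
top axle [(0.91, array([0.6431, 0.0815, 0.0514]))]
scene clip [(0.66, array([ 0.5034,  0.2632, -0.0052]))]
scene clip_mouth [(0.71, array([0.7579, 0.3003, 0.0009]))]
scene clip_rear [(0.56, array([0.6235, 0.0888, 0.051 ]))]
scene axle [(0.78, array([0.6422, 0.0783, 0.0529]))]
```

jog_arm:
  motion: "0 0.0004 0 0 0 0 0; 0 0.0008 0 0 0 0 0; 0 0.0012 0 0 0 0 0; 0 0.0014 0 0 0 0 0; 0 0.0014 0 0 0 0 0"

```text
time: 26.5
tool_pos: [0.5255, 0.1349, 0.0388]
tool_rot: [0.0, 0.978, -0.209, -0.0]
contact_force: [-0.7, 0.4, -1.2]
gripper_width: 0.289
grasp_force: 59.7
```

```bash
python3 chk.py
```

```text
t 26.55 adv 37.12520321485957 lat right 1.633664301355693 z 0.03883925952515494 F along -0.020692896872292935 lat 0.4307770957455876 Fz -1.8897404282211947
```

jog_arm:
  motion: "0 0.0004 0 0 0 0 0; 0 0.0008 0 0 0 0 0; 0 0.0012 0 0 0 0 0; 0 0.0014 0 0 0 0 0; 0 0.0014 0 0 0 0 0"

```text
time: 27.18
tool_pos: [0.5258, 0.1347, 0.0387]
tool_rot: [0.0, 0.978, -0.209, -0.0]
contact_force: [-1.4, 0.4, 0.2]
gripper_width: 0.295
grasp_force: 59.7
```

```bash
python3 chk.py
```

```text
t 27.225 adv 37.48163286387249 lat right 1.677864722383315 z 0.03868819139704051 F along -3.254155676570614 lat 0.6067906490838203 Fz 0.02146734804812167
```

jog_arm:
  motion: "0 0.0004 0 0 0 0 0; 0 0.0008 0 0 0 0 0; 0 0.0012 0 0 0 0 0; 0 0.0014 0 0 0 0 0; 0 0.0014 0 0 0 0 0"

```text
time: 27.85
tool_pos: [0.5259, 0.1346, 0.0385]
tool_rot: [-0.0, 0.978, -0.209, -0.001]
contact_force: [-5.8, 1.3, 1.9]
gripper_width: 0.291
grasp_force: 59.9
```

```bash
python3 chk.py
```

```text
t 27.9 adv 37.62852856115213 lat right 1.6894190904222188 z 0.03853361779657921 F along -6.169313134015216 lat -0.9071573124112557 Fz 0.5338083359499588
```

Dead stop: the force climbs stiffly to 6 N at about 13.7 mm past first contact. I back off and look.

jog_arm:
  motion: "0 -0.015 0 0 0 0 0; 0 -0.035 0 0 0 0 0; 0 -0.06 0 0 0 0 0; 0 -0.06 0 -0.06 0 0 0; 0 -0.06 0 -0.15 0 0 0"

```text
time: 28.52
tool_pos: [0.4972, 0.1466, 0.1128]
tool_rot: [0.001, 0.978, -0.209, -0.002]
contact_force: [-0.4, -1.1, -0.2]
gripper_width: 0.292
grasp_force: 59.7
```

jog_arm:
  motion: "0 0 0 -0.07 0 0 0; 0 0.07 -0.06 -0.07 0 0 0; 0 0.142 -0.123 -0.07 0 0 0; 0 0.142 -0.123 -0.07 0 0 0; 0 0.142 -0.123 -0.07 0 0 0"

```text
time: 29.15
tool_pos: [0.5883, 0.1737, 0.1483]
tool_rot: [0.0, 0.978, -0.209, -0.001]
contact_force: [0.2, -0.4, -1.2]
gripper_width: 0.292
grasp_force: 59.7
```

```bash
python3 - <<'E'
from clipfit import *
goal([.5888,.1737,.147],-.422)
f=fit();save(f,"w6");cv2.imwrite("pics/w6c.png",cv2.resize(f["color"][0:200,250:550,::-1],(750,500),interpolation=cv2.INTER_CUBIC))
for t in ["axle","clip","clip_mouth","clip_rear"]:
    for r in place_of("wrist",t)[:2]: print(t,round(r["p"],2),np.round(r["at"],4),pix(f,r["at"]))
E
```

```text
t 29.15 pos [0.5883 0.1737 0.1483] yaw -0.4214 zt [-0.001 -0.    -1.   ]
GOAL shift [ 0.0008 -0.0004  0.0025] turn [0.0006 0.0008 0.0004]
[0.77] [np.int64(1388)]
face z 0.05022524209029347
axle [0.6416571  0.08225035] rad 13.666851043701172 z 0.0673681222151905
clip px 1106 z 0.057032390127805255
yaw -0.4187321471445211 v range -0.020536979368266678 0.02021592193143414 u tail -0.02659542525187279 u shoulder -0.016829617884502972 u max 0.009783411543522509
tail v -0.00614581515409342 0.0062307423933437266 172
edge slope yaw corr -0.001582400694365874 at mid -0.01679754105080238
yaw2 -0.420314547838887 rear [0.62624551 0.08893361] origin [0.64203973 0.08187439] to axle [-0.00038263  0.00037596] gap 0.0005364244896425914 dir 2.364979595750522
axle 0.75 [0.64   0.0826 0.0491] [408  88]
clip 0.78 [0.6409 0.0836 0.0524] [408  87]
clip 0.56 [0.7596 0.298  0.0032] [104  64]
clip_mouth 0.53 [0.59   0.177  0.1392] [315 249]
clip_rear 0.8 [0.6238 0.0859 0.0516] [412 111]
```

View pics/w6c.png

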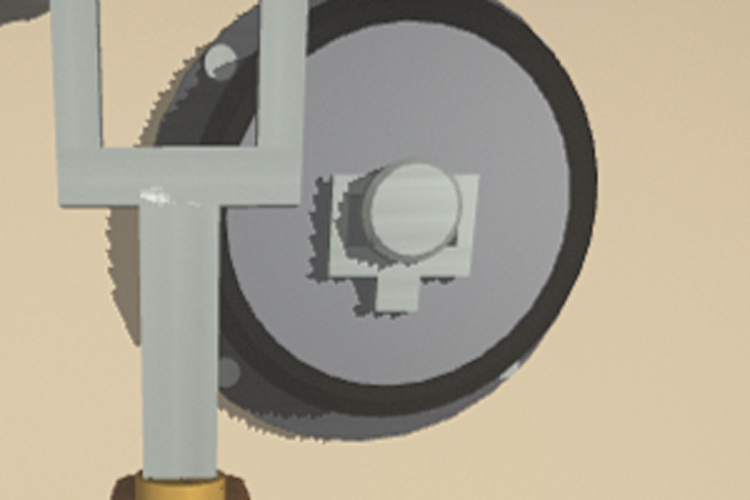

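The clip is home: fitted origin within 0.5 mm of the axle, clip around the collar in the crop at (410,215). Now the fork goes back to its spot.

jog_arm:
  motion: "0 0.02 0.11 0 0 0 0; 0 0.04 0.22 0 0 0 -0.05; 0 0.06 0.33 0 0 0 -0.1; 0 0.08 0.44 0 0 0 -0.15; 0 0.1 0.55 0 0 0 -0.2"

```text
time: 30.08
tool_pos: [0.5216, -0.0993, 0.1493]
tool_rot: [0.0, 0.998, -0.06, 0.001]
contact_force: [0.5, -0.3, -0.8]
gripper_width: 0.29
grasp_force: 59.8
```

```bash
python3 - <<'E'
from h import *
goal([.4754,-.3013,.10],-.008)
E
```

```text
t 30.07 pos [ 0.5216 -0.0993  0.1493] yaw -0.1191 zt [ 0.001 -0.    -1.   ]
GOAL shift [-0.0439  0.412   0.0987] turn [ 0.0003 -0.0008 -0.0741]
```

jog_arm:
  motion: "0 -0.01 0.11 0 0 0 -0.03; 0 -0.02 0.22 0 0 0 -0.074; 0 -0.03 0.33 0 0 0 -0.074; 0 -0.044 0.412 0.02 0 0 -0.074; 0 -0.044 0.412 0.09 0 0 -0.074"

```text
time: 30.7
tool_pos: [0.4763, -0.3038, 0.1067]
tool_rot: [0.003, 1.0, -0.007, 0.003]
contact_force: [0.2, 0.5, -1.7]
gripper_width: 0.289
grasp_force: 60.0
```

jog_arm:
  motion: "0 0 0 0.05 0 0 0; 0 0 0 0.08 0 0 0; 0 0 0 0.1 0 0 0; 0 0 0 0.1 0 0 0; 0 0 0 0.1 0 0 0"

```text
time: 31.32
tool_pos: [0.4763, -0.2999, 0.055]
tool_rot: [0.001, 1.0, -0.005, 0.001]
contact_force: [0.3, -0.7, -1.6]
gripper_width: 0.292
grasp_force: 59.9
```

```bash
python3 - <<'E'
from h import *
goal([.4754,-.3013,.0073],-.008)
E
```

```text
t 31.32 pos [ 0.4763 -0.2999  0.055 ] yaw -0.0104 zt [ 0.002 -0.001 -1.   ]
GOAL shift [-0.002   0.0026  0.0954] turn [ 0.0008 -0.001  -0.0016]
```

jog_arm:
  motion: "0 0 0.002 0.03 0.001 -0.001 0; 0 0 0.002 0.06 0.001 -0.001 0; 0 0 0.002 0.08 0.001 -0.001 0; 0 0 0.002 0.09 0.001 -0.001 0; 0 0 0.002 0.093 0.001 -0.001 0"

```text
time: 31.95
tool_pos: [0.4756, -0.3005, 0.0072]
tool_rot: [-0.001, 1.0, -0.005, -0.001]
contact_force: [-2.6, 1.4, 2.9]
gripper_width: 0.29
grasp_force: 60.3
```

```bash
python3 - <<'E'
from h import *
grab_frame("top");goal([.4754,-.3013,.0073],-.008);print(state()["contact_force"])
E
```

```text
t 32.0 pos [ 0.4757 -0.3006  0.0073] yaw -0.0107 zt [-0.001  0.002 -1.   ]
GOAL shift [-0.0005  0.0014  0.    ] turn [-0.001   0.001  -0.0018]
[ 0.18794856 -0.03850285 -1.62488772]
```

jog_arm:
  motion: "0 0 0 0.0005 -0.001 0.001 0; 0 0 0 0.001 -0.001 0.001 0; 0 0 0 0.001 -0.001 0.001 0; 0 0 0 0.001 -0.001 0.001 0; 0 0 0 0.001 -0.001 0.001 0"

```text
time: 32.62
tool_pos: [0.4758, -0.3006, 0.0071]
tool_rot: [0.0, 1.0, -0.005, 0.0]
contact_force: [-0.5, 0.2, 0.9]
gripper_width: 0.289
grasp_force: 60.2
```

jog_arm:
  motion: "40 0 0 0 0 0 0; 60 0 0 0 0 0 0; 100 0 0 0 0 0 0; 100 0 0 0 0 0 0; 100 0 0 0 0 0 0"

```text
time: 33.25
tool_pos: [0.4756, -0.3005, 0.0068]
tool_rot: [-0.0, 1.0, -0.005, -0.0]
contact_force: [0.8, 0.2, 0.1]
gripper_width: 1.001
grasp_force: 0.0
```

jog_arm:
  motion: "100 0 0 -0.03 0 0 0; 100 0 0 -0.1 0 0 0; 100 0 0 -0.2 0 0 0; 100 0 0 -0.3 0 0 0; 100 0 0 -0.34 0 0 0"

```text
time: 33.88
tool_pos: [0.4772, -0.3018, 0.1821]
tool_rot: [0.002, 1.0, -0.005, 0.003]
contact_force: [0.1, 0.2, 0.1]
gripper_width: 0.999
grasp_force: 0.0
```

jog_arm:
  motion: "100 0 0 0 0 0 0; 100 0 0 0 0 0 0; 100 0 0 0 0 0 0; 100 0 0 0 0 0 0; 100 0 0 0 0 0 0"

```text
time: 34.5
tool_pos: [0.4753, -0.3004, 0.1761]
tool_rot: [-0.0, 1.0, -0.005, -0.0]
contact_force: [0.4, -0.3, -0.4]
gripper_width: 0.999
grasp_force: 0.0
```

```bash
python3 - <<'E'
from fk import *
f=grab_frame("wrist");fork(f);g=grab_frame("scene")
cv2.imwrite("pics/end.png",np.hstack([cv2.resize(f["color"],(400,250)),cv2.resize(g["color"][100:350,100:500],(400,250))])[...,::-1])
s=state();print(s["time"],s["tool_pos"],s["contact_force"],s["gripper_width"])
E
```

```text
wood z 0.0299
rect 477.57666015625 -300.3487854003906 73.22969055175781 24.638687133789062 0.12784777581691742
yaw 0.0022313646293568024 blade u pct [-0.0074  0.0794  0.1047  0.1068  0.1084] v [-0.0185 -0.0001  0.0168] z 0.0245 1525
prong v mid [-0.0185  0.017 ]
34.6 [ 0.47551062 -0.30045602  0.17653946] [ 0.74523475  0.31545429 -0.96601867] 0.9977544627047559
```

View pics/end.png

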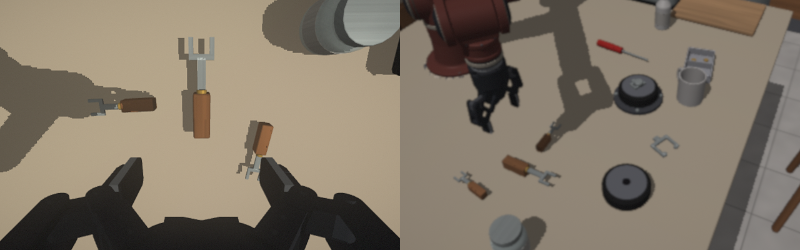

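The fork lies flat at (200,115), within about 1 mm of where it lay. The gripper is clear and nothing else has been moved.

```bash
python3 -c "
from plant import job_done; print(job_done())"
```

```text
the job is handed in; nothing more can be done
None
```

The clip is snapped home in the axle's groove (within about 0.5 mm in the wrist view; measured push readings peaked near 12 N), the fork lies flat within about 1 mm of its original place, and the job was handed in at about 34.6 s; the prongs briefly brushed the wheel face during the push.

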